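# Load a film cartridge and run the film scanner on the third click

## Robot

A 6-joint arm with a two-finger parallel gripper is mounted at the origin on the work surface. World frame = base frame: x ahead of the robot, y to its left, z up, the work surface at z = 0. Lengths are in mm, angles in degrees, forces in N, time in s.
With the tool pointing down it reaches from about 300 to 850 mm from the base axis. Payload 4.2 kg.
Tool frame: the origin (TCP) lies midway between the tips of the shut fingers; the grasp point (between the pads) lies 19 mm behind it (pinch_z is the distance from the TCP to the grasp point, in mm); z points along the fingers, y is the line along which they close (so a half turn about z gives the same grasp; the last joint's range is limited). The gripper opens to 91 mm and grips with 3 to 60 N. Pads are 32 mm wide; open, the fingers measure 118 mm over their backs; the gripper's body (76 mm by 178 mm) begins 60 mm behind the grasp point.
Start: joints at [-65.489, 18.312, 89.639, -0, 72.044, -1.146], TCP at [248.971, -518.321, 213.976] pointing down, gripper open.
Joint ranges: [-177.97, 177.97], [-48.28, 115.42], [12.27, 149.76], [-77.06, 257.06], [2.81, 150.46], [-146.56, 146.56]. Speed limits (degrees/s): [147.25, 147.25, 180, 180, 180, 180].

## Interface

Orientations are given as [roll, pitch, yaw] about the fixed x, y, z axes, in that order (R = Rz(yaw) Ry(pitch) Rx(roll)).
In Python, from workcell import * gives the robot as it stands.
- The arm moves only by the tool step_arm, never from a script. Its argument "steps" is a list of rows, each a list of 7 numbers: the turn, a rotation vector about the tool's x, y, z in degrees, then the shift along the tool's x, y, z in mm, then the opening, from 0 (shut) to 1 (fully open). In form: [[rx, ry, rz, x, y, z, hand], ...]. A call has exactly 8 rows; each row shifts and turns the commanded pose from where the row before left it, along the tool's axes as they then stand; what a row does not reach is not made up. A row lasts 1/8 s, in which the tool goes at most 62.5 mm and 10.7 degrees, less where a joint would pass 70% of its speed; a pose out of reach is approached as far as the arm can. A call is refused whole if a number of a shift passes 62.5 or a number of a turn 10.7, either way. A call with a gripper value outside its range is refused whole. The fingers move at their own pace and stop on an object; "force" is the grip in N (left out, the last holds). Time passes only in rows, so rows that do not move let the fingers close, or fill a call up. It gives the time, the measured TCP pose, the force, the opening and the grip force at its end, in the units of the state.
- state(): the state, without advancing time (a new reading comes with each control period).
- grab_frame(name): name is "scene" or "top" or "wrist"; returns a dict with "image" (400x640x3 uint8, blue, green, red), "fovy" (degrees; the focal length in pixels is half the picture's height over the tangent of half this angle, whatever the lens; pixels are square), "cx", "cy" (the principal point, pixels), "origin" and "rotation" of the camera in the world; the wrist camera has in their place "tool_from_camera" (4x4, takes a point from camera to tool coordinates, whose origin is the TCP and whose axes are the flange's). Camera axes: x right, y down, z forward; pixel columns grow to the right and rows downward; lengths in mm; the calibration is good to about 2 mm. The wrist camera is an equidistant fisheye: a pixel r from the principal point sees the ray r / f radians off the axis. A picture is of the moment at which its call begins: read the wrist's pose just before it. There is no depth.
- job_done(): hands the job in; it is judged then, once.
The state is a dict: "time_s": time; "qpos": joint angles; "qvel": joint speeds; "effort": joint torques, N m; "ee_pos": TCP position; "ee_rot": TCP orientation; "force": force on the tool from outside, world axes, zero at the start; "torque": the same for the moment, N m; "gripper_width": finger opening in mm; "gripper_force": force on a finger pad.
Only numpy, scipy, OpenCV 4.12 (cv2) and the standard library are available. Lean on these libraries where they do the work, as an engineer would, in place of code of your own. Each camera call takes 0.05 s, during which the arm holds its last target. There are 200 camera calls.

## Task

Load the film scanner and run the film: lift the tall film cartridge, not the short cleaning cassette, out of the wooden desk rack by its upper edge, lower it upright all the way down into the scanner's loading slot without dropping it, and let go of it. Only then grip the bar of the scanner's spring-return film knob, turn it clockwise from its stop mark to the third click and no further, and hold it there: the knob springs back when released, so the program finishes while holding it. Leave the cleaning cassette, the film carton and the loupe where they are.

Things in the scene. Friction and masses are not known exactly. Their poses are not given: they have to be found in the camera images.
- film_cartridge: Closed grey plastic film cartridge on edge: 102 mm long (x), 25 mm thick (y), 102 mm tall (z), about 0.18 kg, hub window and finger ribs on both broad faces. Origin: centre of its underside; z up. Half a turn about z makes no difference. Stands in either slot of the rack, sunk 24 mm, top 108 mm above the table. Pinch it across its thickness from above, by the top 30 mm.
- cleaning_cassette: Cleaning cassette (bystander), same grey plastic and same 102 by 25 mm plan but only 66 mm tall, with a small hub; it stands in the rack's other slot, its top 72 mm above the table. Origin: centre of its underside; z up.
- rack: Fixed wooden desk rack, a block 126 (x) by 130 (y) by 30 mm (z). Two slots, 106 by 29 mm, 24 mm deep, long along x, centred at y = +35 and -35 mm. Origin: centre of its underside; z up.
- scanner: Fixed white film scanner, 280 (x) by 355 mm (y), front to its -x, the robot's side. Origin on the table. Deck 60 mm high; left (+y) the slot block, 80 mm high; right front the knob; rear middle (x 75 to 135, y -50 to 50 mm) a column 220 mm high, its camera head and lens (70 mm wide, from 132 mm up) reaching forward to x = -10; at x 70, y -120 a drum, radius 47, top at 98 mm.
- slot_mouth (a point): Centre of the loading slot's mouth, level with the top of its black flared lips, 88 mm above the table. The frame has the scanner's axes: the slot is long along x. The lips widen the mouth by 5 mm on every side.
- slot_floor (a point): Centre of the loading slot's floor, 30 mm above the table, with the scanner's axes. The slot is 106 mm (x) by 29 mm (y), 50 mm deep below the lips: 2 mm of play on each side. A seated cartridge has its origin here and its top 132 mm above the table, 44 mm above the lips.
- knob_grip (a point): On the film knob's vertical axis, where to pinch its bar, 87.5 mm above the table; turns with the knob. The grey bar is 48 mm long (x), 13 mm thick (y), 27 mm high, top at 97.5 mm, on a skirt of radius 26 mm whose top is at 70.5 mm. A white line marks the pointer end (+x); at stop it points along the scanner's +x, away from the robot.
- shuttle (a joint): Film knob angle, rad: 0 at stop, growing clockwise from above (film forward). A click every 20 degrees (0.349 rad), five each way, marked on the panel: third click 1.047; end stop 1.815. A spring of 0.16 N m per rad turns it back to 0 when let go; each click adds a ripple of 0.036 N m: the torque swells just after a click, then drops away before the next.
- film_carton: Closed cardboard film carton (bystander), 98 by 98 by 42 mm, lying on the table right of the scanner. Origin: centre of its underside.
- loupe: Black stand loupe (bystander), 48 mm across and 40 mm high, on the table right of the scanner's front corner. Origin: centre of its underside.
Not all that is in view belongs to the job. Leave any orange or yellow look-alike of the film_cartridge alone.

How it is judged (in metres and radians):
On the way, in this order (a step that is already met when the one before it is completed fails the run):
1. the film cartridge is lifted clear of the rack (height (world z) of film_cartridge above 0.05 m and contact force between the fingers and film_cartridge above 0.5 N), for 0.1 s.
2. the film cartridge stands fully down in the loading slot and is let go (z of film_cartridge in the frame of slot_floor below 0.004 m and horizontal distance between film_cartridge and slot_floor below 0.006 m and angle between film_cartridge's own z axis and vertical below 0.08 rad and contact force between the fingers and film_cartridge below 0.05 N), for 0.2 s.
3. the fingers hold the film knob at its third click (value of joint shuttle between 0.91 and 1.19 rad and contact force between the fingers and shuttle above 1 N), for 0.3 s.
At the end, for the whole second after the job is handed in: The fingers hold the film knob still at its third click (1.047 rad, within 0.14 rad), pressing its bar with over 1 N; the cartridge stands untouched in the slot (within 4 mm of the floor, 6 mm of centre, 0.08 rad of upright); the cleaning cassette still stands in the rack (all of step 2 and all of step 3 and velocity of joint shuttle between -0.15 and 0.15 rad/s and contact force between each of shuttle, the arm and film_cartridge below 0.05 N and distance of cleaning_cassette from where it was at the start of the episode below 0.02 m and angle between cleaning_cassette's own z axis and vertical below 0.2 rad); the arm keeps its last pose, push and grip.
It fails at once if the film knob is turned past the third click (half-way to the fourth) (value of joint shuttle above 1.222 rad).
It fails at once if the film knob is turned half a click backwards, into reverse (value of joint shuttle below -0.175 rad).
It fails at once if the film knob is turned half a click or more while the cartridge is not fully in the slot (value of joint shuttle above 0.175 rad and (z of film_cartridge in the frame of slot_floor above 0.004 m or horizontal distance between film_cartridge and slot_floor above 0.006 m)).
It fails at once if the film cartridge is dropped into the slot (faster than 0.5 m/s inside the mouth) (horizontal distance between film_cartridge and slot_floor below 0.02 m and z of film_cartridge in the frame of slot_floor below 0.06 m and linear speed of film_cartridge above 0.5 m/s).
It fails at once if the cleaning cassette is moved 20 mm or knocked over, or the film carton or the loupe is moved 30 mm (distance of cleaning_cassette from where it was at the start of the episode above 0.02 m or angle between cleaning_cassette's own z axis and vertical above 0.2 rad or distance of any of film_carton, loupe from where it was at the start of the episode above 0.03 m).
It also fails if it takes over 56 s, if anything falls off the work surface, if the arm or the gripper's body presses on something with over 40 N, if the wrist force passes 120 N, or if a joint passes its speed limit or range.

## Working session

There is one attempt and no reset: what is moved stays moved. The work goes in short steps, Python scripts to look and compute and a tool call to move; the robot and the scene stay as the last step left them, time stands still between calls to the robot, and variables do not carry over. Pictures are saved under pics/ and viewed, at most 10 in all, crops included, and the job is handed in when it is done.

Besides the shell and the picture viewer there is one more tool, called after "Call:" in YAML: its name, and indented under it one key for each argument. step_arm: Moves the arm, as the interface text tells. Its arguments: {"type":"object","properties":{"steps":{"type":"array","items":{"type":"array","items":{"type":"number"}}},"force":{"type":"number"}},"required":["steps"]}

```bash
mkdir -p pics; ls; cat > h.py <<'E'
import numpy as np, cv2
from workcell import *
def snap(n,fn):
    f=grab_frame(n); cv2.imwrite('pics/'+fn,f['image']); 
    import pickle; pickle.dump(f,open('pics/'+fn+'.pkl','wb')); return f
def ray(f,u,v):
    F=200/np.tan(np.radians(f['fovy'])/2)
    d=np.array([(u-f['cx'])/F,(v-f['cy'])/F,1.]); d=np.array(f['rotation'])@d
    return np.array(f['origin']),d/np.linalg.norm(d)
def onz(f,u,v,z):
    o,d=ray(f,u,v); return o+d*(z-o[2])/d[2]
def proj(f,p):
    F=200/np.tan(np.radians(f['fovy'])/2)
    c=np.array(f['rotation']).T@(np.array(p)-f['origin']); return f['cx']+F*c[0]/c[2],f['cy']+F*c[1]/c[2]
E
python3 - <<'E'
from h import *
s=state(); print(s)
for n in('scene','top'):
    f=snap(n,n+'0.png'); print(n,f['fovy'],f['cx'],f['cy'],f['origin'],np.round(f['rotation'],3).tolist())
E
```

```text
pics
{'time_s': 0.0, 'qpos': array([-6.54874725e+01,  1.83513161e+01,  8.97074080e+01, -1.64397359e-03,
        7.20439924e+01, -1.14374145e+00]), 'qvel': array([-0.12375323, -0.09939823,  0.07842997, -0.01694774, -0.0649736 ,
       -0.05426717]), 'effort': array([ 1.21481127e-03, -4.12454188e+01, -2.31974477e+01,  7.27169146e-02,
        4.57131083e-02, -1.55977777e-04]), 'ee_pos': array([ 248.75623764, -517.83366313,  213.11675874]), 'ee_rot': array([-1.79897273e+02, -4.87614453e-04,  2.56567767e+01]), 'force': array([-0.01207738, -0.62051217, -0.05864785]), 'torque': array([-0.01205043, -0.0193846 ,  0.0306882 ]), 'gripper_force': 0.0, 'gripper_width': 91.25800372250492}
scene 48.30120462732036 319.4551301070867 213.83734367362553 [1248.30463429 -326.33670975 1280.08856102] [-147.306, -0.32, 65.842]
top 53.167286554335234 314.3602727385633 201.06856371423544 [ 438.914706     24.4584744  1139.27498775] [-173.835, -0.331, -91.077]
```

```bash
sed -i "s/^def snap/from scipy.spatial.transform import Rotation as Ro\ndef RM(f): return Ro.from_euler('xyz',f['rotation'],degrees=True).as_matrix()\ndef snap/; s/np.array(f\['rotation'\])/RM(f)/" h.py; cat h.py | head -20; python3 - <<'E'
import cv2
a=cv2.imread('pics/scene0.png');b=cv2.imread('pics/top0.png')
E
```

```text
import numpy as np, cv2
from workcell import *
from scipy.spatial.transform import Rotation as Ro
def RM(f): return Ro.from_euler('xyz',f['rotation'],degrees=True).as_matrix()
def snap(n,fn):
    f=grab_frame(n); cv2.imwrite('pics/'+fn,f['image']); 
    import pickle; pickle.dump(f,open('pics/'+fn+'.pkl','wb')); return f
def ray(f,u,v):
    F=200/np.tan(np.radians(f['fovy'])/2)
    d=np.array([(u-f['cx'])/F,(v-f['cy'])/F,1.]); d=RM(f)@d
    return np.array(f['origin']),d/np.linalg.norm(d)
def onz(f,u,v,z):
    o,d=ray(f,u,v); return o+d*(z-o[2])/d[2]
def proj(f,p):
    F=200/np.tan(np.radians(f['fovy'])/2)
    c=RM(f).T@(np.array(p)-f['origin']); return f['cx']+F*c[0]/c[2],f['cy']+F*c[1]/c[2]
```

View pics/top0.png

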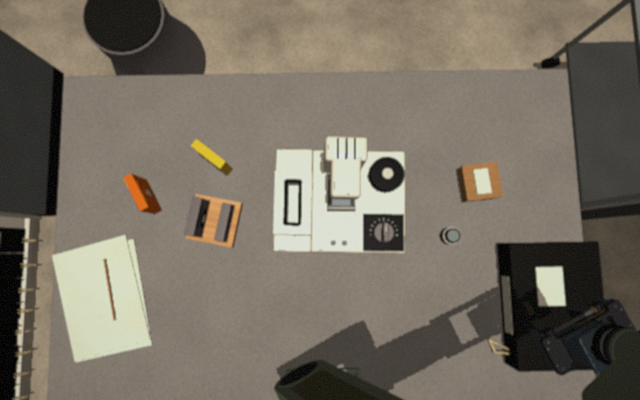

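View pics/scene0.png

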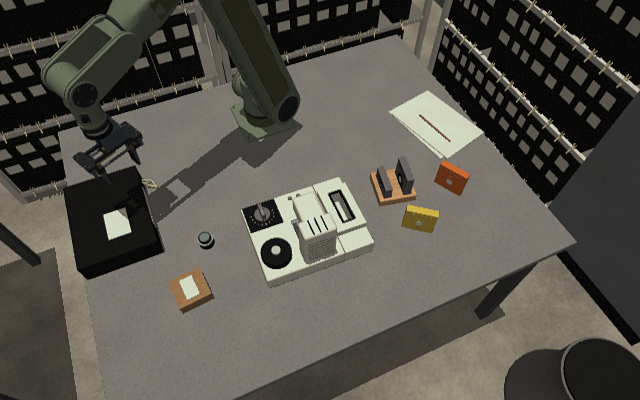

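The top view shows the rack at about (213,220) with the tall cartridge in its left slot (about (197,215)). It also shows the scanner slot at (292,202) and the knob at (384,232). The scene view confirms that the far one, at (404,172), is the tall one; orange and yellow look-alikes stand nearby.

```bash
python3 - <<'E'
from h import *; import pickle
f=pickle.load(open('pics/top0.png.pkl','rb')); g=pickle.load(open('pics/scene0.png.pkl','rb'))
im=f['image']; hsv=cv2.cvtColor(im,cv2.COLOR_BGR2HSV)
def comp(mask,roi,name,z,minA=15):
    x0,y0,x1,y1=roi; m=np.zeros_like(mask); m[y0:y1,x0:x1]=mask[y0:y1,x0:x1]
    for c in cv2.findContours(m,cv2.RETR_EXTERNAL,cv2.CHAIN_APPROX_NONE)[0]:
        if cv2.contourArea(c)<minA: continue
        r=cv2.minAreaRect(c); b=cv2.boxPoints(r)
        P=np.array([onz(f,*p,z) for p in b]); e=P[1]-P[0]; e2=P[2]-P[1]
        L=e if np.linalg.norm(e)>np.linalg.norm(e2) else e2
        print(name,'px',np.round(r[0],1),'ctr',np.round(P.mean(0),1),'size',np.round([np.linalg.norm(e),np.linalg.norm(e2)],1),'long yaw',round(np.degrees(np.arctan2(L[1],L[0])),1))
H,S,V=cv2.split(hsv)
comp(((H<20)&(S>90)&(V>60)).astype('uint8'),(180,180,250,255),'rack',30)
comp(((S<60)&(V<110)).astype('uint8')*255*((H>=0)),(187,190,208,245),'cartL',108)
white=((S<50)&(V>170)).astype('uint8'); comp(white,(265,140,410,260),'white',60)
comp((V<60).astype('uint8'),(278,170,308,235),'slot',88)
comp((V<60).astype('uint8'),(360,205,408,255),'panel',60)
comp((V<70).astype('uint8'),(366,150,406,195),'drum',98)
a=cv2.resize(im[140:260,180:410],None,fx=3.4,fy=3.4,interpolation=cv2.INTER_CUBIC); cv2.imwrite('pics/topc.png',a)
E
```

```text
rack px [213.6 220.3] ctr [510.4 296.1  30. ] size [128.  135.7] long yaw -102.4
cartL px [200.3 217.3] ctr [513.7 311.2 108. ] size [92.2 20.6] long yaw -12.1
white px [387.5 173. ] ctr [ 629.1 -185.8   60. ] size [24.7 22.2] long yaw -91.0
white px [338.5 196. ] ctr [570.4 -50.1  60. ] size [362.  307.4] long yaw -91.0
slot px [292.  201.6] ctr [552.5  75.3  88. ] size [115.   40.2] long yaw -2.2
panel px [383. 232.] ctr [ 468.3 -167.5   60. ] size [103.   91.5] long yaw -91.1
drum px [386.  174.5] ctr [ 618.6 -174.3   98. ] size [89.6 84.1] long yaw -46.1
```

View pics/topc.png

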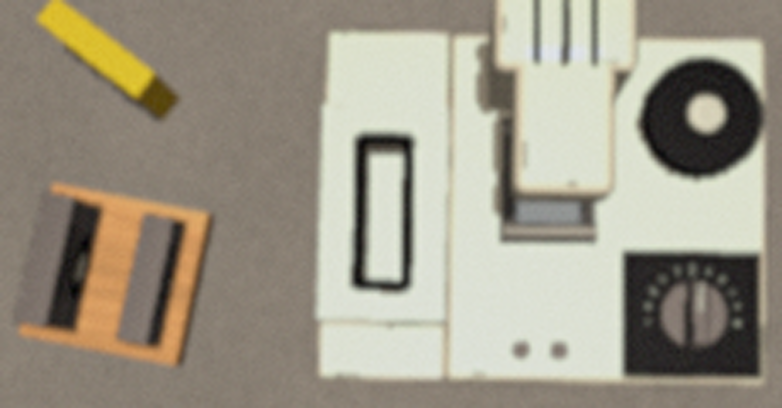

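The crop confirms the layout: cartridge top left at crop (45,262), slot centre at crop (384,212), knob bar at crop (695,312). It points along scanner +x, as stated. Moving the wrist over the rack.

Call:
step_arm:
  steps:
    - [0,0,9.4,0,0,-15,0.6]
    - [0,0,9.4,0,0,-15,0.6]
    - [0,0,9.4,0,0,-15,0.6]
    - [0,0,9.4,0,0,-15,0.6]
    - [0,0,0,5.5,-58,0,0.6]
    - [0,0,0,5.5,-58,0,0.6]
    - [0,0,0,5.5,-58,0,0.6]
    - [0,0,0,5.5,-58,0,0.6]
  force: 40

```text
time_s: 1.1
ee_pos: [318.6, -294.0, 273.6]
ee_rot: [-180.0, 0.0, -12.0]
force: [1.2, 0.7, 0.5]
gripper_width: 54.9
gripper_force: 0.0
```

Call:
step_arm:
  steps:
    - [0,0,0,5.5,-58,0,0.6]
    - [0,0,0,5.5,-58,0,0.6]
    - [0,0,0,5.5,-58,0,0.6]
    - [0,0,0,5.5,-58,0,0.6]
    - [0,0,0,5.5,-58,0,0.6]
    - [0,0,0,5.5,-58,0,0.6]
    - [0,0,0,5.5,-58,0,0.6]
    - [0,0,0,5.5,-58,0,0.6]

```text
time_s: 2.1
ee_pos: [457.6, 150.9, 273.7]
ee_rot: [180.0, -0.0, -11.9]
force: [0.7, -0.5, 0.6]
gripper_width: 54.6
gripper_force: 0.0
```

```bash
cat >> h.py <<'E'
def wsnap(fn):
    s=state(); f=grab_frame('wrist'); f['ee_pos']=s['ee_pos']; f['ee_rot']=s['ee_rot']
    cv2.imwrite('pics/'+fn,f['image'])
    import pickle; pickle.dump(f,open('pics/'+fn+'.pkl','wb')); return f
def wT(f):
    T=np.eye(4); T[:3,:3]=Ro.from_euler('xyz',f['ee_rot'],degrees=True).as_matrix(); T[:3,3]=f['ee_pos']
    return T@np.array(f['tool_from_camera'])
def wray(f,u,v):
    F=200/np.tan(np.radians(f['fovy'])/2); x,y=u-f['cx'],v-f['cy']; r=np.hypot(x,y); t=r/F
    d=np.array([np.sin(t)*x/max(r,1e-9),np.sin(t)*y/max(r,1e-9),np.cos(t)]); T=wT(f)
    return T[:3,3],T[:3,:3]@d
def wonz(f,u,v,z):
    o,d=wray(f,u,v); return o+d*(z-o[2])/d[2]
def wproj(f,p):
    F=200/np.tan(np.radians(f['fovy'])/2); T=wT(f); c=T[:3,:3].T@(np.array(p,float)-T[:3,3])
    t=np.arctan2(np.hypot(c[0],c[1]),c[2]); a=np.arctan2(c[1],c[0]); return f['cx']+F*t*np.cos(a),f['cy']+F*t*np.sin(a)
def tri(rays):
    A=np.zeros((3,3));b=np.zeros(3)
    for o,d in rays:
        M=np.eye(3)-np.outer(d,d);A+=M;b+=M@o
    return np.linalg.solve(A,b)
E
python3 - <<'E'
from h import *
f=wsnap('w1.png'); print(f['fovy'],f['cx'],f['cy'],np.round(f['tool_from_camera'],3).tolist(),f['ee_pos'],f['ee_rot'])
print(wproj(f,[517,330,108]),wproj(f,[552,75,88]),wproj(f,[468,-167,88]))
E
```

```text
65.70646984690485 319.52606970223644 193.59823941195626 [[0.0, -0.956, -0.292, 81.888], [1.0, 0.0, -0.0, 1.197], [0.0, -0.292, 0.956, -170.568], [0.0, 0.0, 0.0, 1.0]] [457.6455242  150.88621322 273.69570529] [ 1.79971763e+02 -1.48426361e-03 -1.19161557e+01]
(np.float64(162.91093265148862), np.float64(160.43222675791645)) (np.float64(366.68356070807124), np.float64(80.10944974540527)) (np.float64(542.5597372536758), np.float64(122.48395664408294))
```

Call:
step_arm:
  steps:
    - [0,0,0,5,-50,0,0.6]
    - [0,0,0,5,-50,0,0.6]
    - [0,0,0,5,-40,0,0.6]
    - [0,0,0,0,0,0,0.6]
    - [0,0,0,0,0,0,0.6]
    - [0,0,0,0,0,0,0.6]
    - [0,0,0,0,0,0,0.6]
    - [0,0,0,0,0,0,0.6]

```text
time_s: 3.15
ee_pos: [501.2, 282.3, 274.2]
ee_rot: [-180.0, -0.0, -12.0]
force: [0.7, -0.0, -0.2]
gripper_width: 54.6
gripper_force: 0.0
```

```bash
python3 - <<'E'
from h import *
f=wsnap('w2.png'); print(f['ee_pos'],f['ee_rot'])
print(wproj(f,[517,330,108]),wproj(f,[552,75,88]))
E
```

```text
[501.18232642 282.27320003 274.2138358 ] [-1.79990291e+02 -1.97600891e-02 -1.19850293e+01]
(np.float64(274.0256171370878), np.float64(171.12302526503663)) (np.float64(474.3460943854582), np.float64(100.91669593056612))
```

View pics/w2.png

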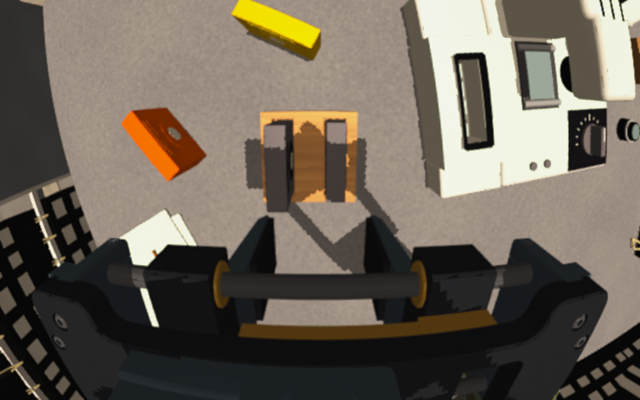

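```bash
python3 - <<'E'
import cv2,numpy as np
a=cv2.imread('pics/w2.png');b=cv2.imread('pics/w1.png')
def c(i,x,y,w,h,k):
    return cv2.resize(i[y:y+h,x:x+w],None,fx=k,fy=k,interpolation=cv2.INTER_CUBIC)
M=np.hstack([c(a,250,105,80,110,5),c(b,120,90,80,110,5)])
cv2.imwrite('pics/m1.png',M); print(M.shape)
E
```

```text
(550, 800, 3)
```

View pics/m1.png

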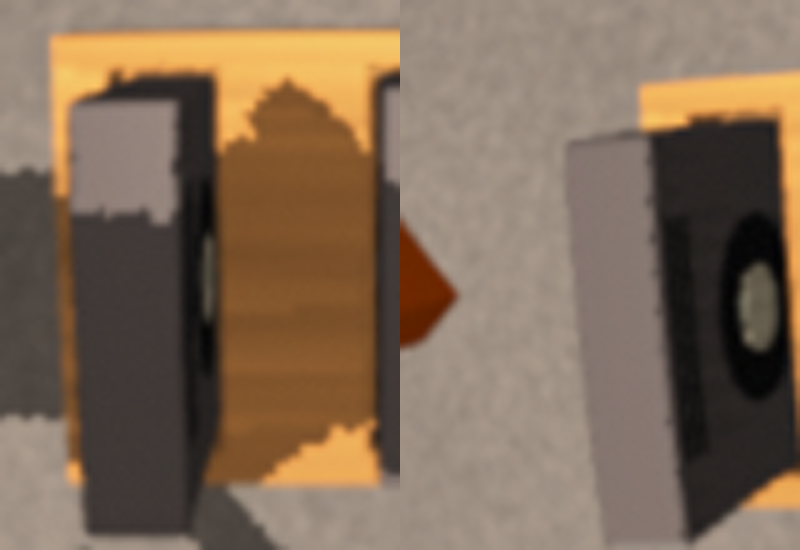

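In the crop, the cartridge's top face is the left strip. Its corners in w2 are about (264,125.6), (285.6,125.2), (288,211.6) and (267,211.6); its far corners in w1 are about (153.4,118.6) and (170,117.4).

```bash
python3 - <<'E'
from h import *; import pickle
a=pickle.load(open('pics/w2.png.pkl','rb'));b=pickle.load(open('pics/w1.png.pkl','rb'))
A=[(264,125.6),(285.6,125.2),(288,211.6),(267.2,211.6)]
B=[(153.4,118.6),(170,117.4)]
for p,q in zip(A,B): print(tri([wray(a,*p),wray(b,*q)]))
P=np.array([wonz(a,*p,108) for p in A]);print(P.round(1),P.mean(0)); 
for e in (P[0]-P[3],P[1]-P[2],P[0]-P[1]): print(np.linalg.norm(e),np.degrees(np.arctan2(e[1],e[0])))
# rack top corners in w2
for p in [(260,112),(357.5,112),(357,202)]: print(wonz(a,*p,30))
# scanner slot masks in both
for n,f,roi in (('w2',a,(448,40,500,165)),('w1',b,(340,10,400,160))):
    V=f['image'].max(2); m=np.zeros(V.shape,'uint8'); x0,y0,x1,y1=roi
    m[y0:y1,x0:x1]=(V[y0:y1,x0:x1]<60)
    for c in cv2.findContours(m,cv2.RETR_EXTERNAL,cv2.CHAIN_APPROX_NONE)[0]:
        if cv2.contourArea(c)>150:
            Q=np.array([wonz(f,*p,88)[:2] for p in c[:,0]],np.float32); r=cv2.minAreaRect(Q); print(n,cv2.boundingRect(c),cv2.contourArea(c),r)
E
```

```text
[569.19210545 329.21944357 105.59606445]
[564.02657794 305.62080358 106.92846309]
[[569.2 328.8 108. ]
 [564.2 305.4 108. ]
 [466.8 325.9 108. ]
 [471.8 350.  108. ]] [518.00854481 327.53564633 108.        ]
99.73702492776908 -12.284536429547515
99.53175392863763 -11.878112762729197
23.86297210205579 77.8653866713423
[585.78613878 344.80989414  30.        ]
[557.94157001 217.48006365  30.        ]
[434.14496429 241.05698279  30.        ]
w2 (454, 53, 40, 97) 2707.0 ((552.0751342773438, 73.529541015625), (44.104331970214844, 120.14405822753906), 87.90582275390625)
w1 (342, 29, 53, 105) 3726.5 ((551.7664184570312, 72.51852416992188), (44.37762451171875, 120.15020751953125), 87.91766357421875)
```

Call:
step_arm:
  steps:
    - [0,10,0,0,0,0,0.6]
    - [0,10,0,0,0,0,0.6]
    - [0,10,0,0,0,0,0.6]
    - [0,0,0,0,-47.7,0,0.6]
    - [0,0,0,-20,0,33,0.6]
    - [0,0,0,-20,0,33,0.6]
    - [0,0,0,-20,0,33,0.6]
    - [0,0,0,0,0,0,0.6]

```text
time_s: 4.2
ee_pos: [535.8, 289.0, 186.3]
ee_rot: [-178.9, -24.5, -7.2]
force: [0.0, -1.0, 0.1]
gripper_width: 54.7
gripper_force: 0.0
```

```bash
cat >> h.py <<'E'
def todelta(target):
    s=state(); R=Ro.from_euler('xyz',s['ee_rot'],degrees=True).as_matrix()
    return (R.T@(np.array(target)-s['ee_pos'])).round(2), s['ee_pos'].round(1), s['ee_rot'].round(2)
E
python3 - <<'E'
from h import *
print(todelta([509.7,329.3,77.5]))
f=wsnap('w3.png')
E
```

```text
(array([-73.15, -35.04,  86.95]), array([535.8, 289. , 186.3]), array([-178.88,  -24.46,   -7.15]))
```

View pics/w3.png

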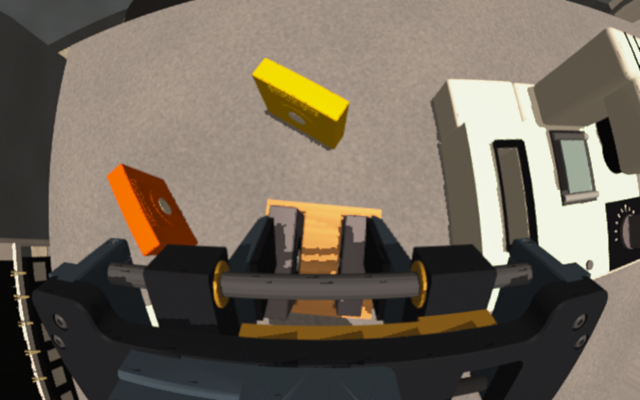

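The view shows the cartridge and the cassette in the rack, in front of the fingers. The tilt came out incomplete (yaw -7), so I'm checking the joints.

```bash
python3 - <<'E'
from h import *
s=state(); print(s['qpos'].round(1))
E
```

```text
[ 35.8  14.  104.5 -22.5  44.3 146.5]
```

Call:
step_arm:
  steps:
    - [0,0,-10.7,0,0,0,0.6]
    - [0,0,-10.7,0,0,0,0.6]
    - [0,0,-10.7,0,0,0,0.6]
    - [0,0,-10.7,0,0,0,0.6]
    - [0,0,-10.7,0,0,0,0.6]
    - [0,0,-10.7,0,0,0,0.6]
    - [0,0,-10.7,0,0,0,0.6]
    - [0,0,-10.7,0,0,0,0.6]

```text
time_s: 5.25
ee_pos: [538.2, 291.7, 191.8]
ee_rot: [155.2, -3.1, 79.7]
force: [0.0, -0.5, 0.2]
gripper_width: 54.7
gripper_force: 0.0
```

Call:
step_arm:
  steps:
    - [0,0,-10.7,0,0,0,0.6]
    - [0,0,-10.7,0,0,0,0.6]
    - [0,0,-10.7,0,0,0,0.6]
    - [0,0,-10.7,0,0,0,0.6]
    - [0,0,-10.7,0,0,0,0.6]
    - [0,0,-10.7,0,0,0,0.6]
    - [0,0,-10.7,0,0,0,0.6]
    - [0,0,-10.7,0,0,0,0.6]

```text
time_s: 6.25
ee_pos: [538.2, 291.6, 191.8]
ee_rot: [174.5, 24.4, 163.5]
force: [0.3, 0.4, 0.7]
gripper_width: 54.9
gripper_force: 0.0
```

```bash
cat >> h.py <<'E'
def Rt(psi,tilt):
    p=np.radians(psi);t=np.radians(tilt);f=np.array([np.cos(p),np.sin(p),0]);u=np.array([0,0,1.])
    x=-(np.cos(t)*f+np.sin(t)*u); z=np.sin(t)*f-np.cos(t)*u
    return np.c_[x,np.cross(z,x),z]
def plan(target,psi,tilt):
    """turn first (about TCP), then shift in the final axes"""
    s=state(); R=Ro.from_euler('xyz',s['ee_rot'],degrees=True).as_matrix(); G=Rt(psi,tilt)
    rv=np.degrees(Ro.from_matrix(R.T@G).as_rotvec())
    print('turn',rv.round(2),'then shift',(G.T@(np.array(target)-s['ee_pos'])).round(2),'world',(np.array(target)-s['ee_pos']).round(1),'q',s['qpos'].round(1))
E
python3 - <<'E'
from h import *
plan([509.7,329.3,77.5],-12.1,30)
E
```

```text
turn [ 3.42 -5.39 -4.21] then shift [88.16 30.84 81.13] world [ -28.5   37.7 -114.3] q [ 35.8  13.8 104.3 -22.5  44.3 -25. ]
```

Call:
step_arm:
  steps:
    - [3.4,-5.4,-4.2,0,0,0,0.6]
    - [0,0,0,0,30.8,0,0.6]
    - [0,0,0,0,0,0,0.6]
    - [0,0,0,20,0,18,0.6]
    - [0,0,0,20,0,18,0.6]
    - [0,0,0,20,0,18,0.6]
    - [0,0,0,0,0,0,0.6]
    - [0,0,0,0,0,0,0.6]

```text
time_s: 7.25
ee_pos: [520.2, 326.5, 114.3]
ee_rot: [179.9, 29.9, 167.5]
force: [-0.4, -0.5, -0.4]
gripper_width: 54.6
gripper_force: 0.0
```

```bash
python3 - <<'E'
from h import *
plan([509.7,329.3,77.5],-12.1,30)
f=wsnap('w4.png'); R=Rt(-12.1,30); 
c=cv2.resize(f['image'],None,fx=1.25,fy=1.25); cv2.imwrite('pics/w4.png',c)
E
```

```text
turn [-0.09 -0.09 -0.35] then shift [27.82  0.54 26.4 ] world [-10.5   2.8 -36.8] q [ 44.1  20.5 109.9 -40.8  39.5  -3.6]
```

View pics/w4.png

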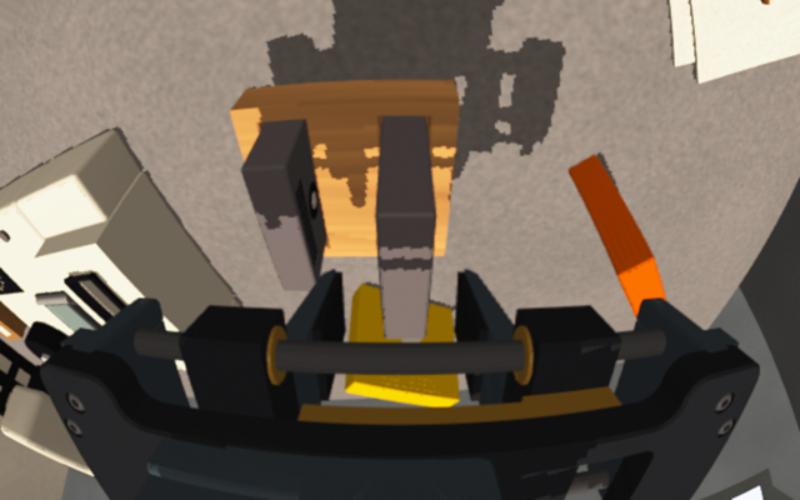

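The cartridge at (405,270) is centred between the fingers, with the short cassette to its left. I'll descend and grip.

Call:
step_arm:
  steps:
    - [0,0,0,14,0.3,13.2,0.6]
    - [0,0,-0.3,13.8,0.3,13.2,0.6]
    - [0,0,0,0,0,0,0.6]
    - [0,0,0,0,0,0,0.1]
    - [0,0,0,0,0,0,0.1]
    - [0,0,0,0,0,0,0.1]
    - [0,0,0,0,0,0,0.1]
    - [0,0,0,0,0,0,0.1]
  force: 40

```text
time_s: 8.3
ee_pos: [509.0, 329.8, 76.2]
ee_rot: [-179.9, 29.8, 167.9]
force: [0.9, 1.4, 1.6]
gripper_width: 24.6
gripper_force: 40.0
```

Call:
step_arm:
  steps:
    - [0,0,0,-8,0,-13.9,0.1]
    - [0,0,0,-15,0,-26,0.1]
    - [0,0,0,-15,0,-26,0.1]
    - [0,0,0,-15,0,-26,0.1]
    - [0,0,0,-10,0,-17.3,0.1]
    - [0,0,0,0,0,0,0.1]
    - [0,0,0,0,0,0,0.1]
    - [0,0,0,0,0,0,0.1]

```text
time_s: 9.3
ee_pos: [508.3, 328.6, 199.9]
ee_rot: [-179.6, 29.7, 168.0]
force: [0.4, 0.6, -2.8]
gripper_width: 25.3
gripper_force: 40.0
```

```bash
python3 - <<'E'
from h import *
s=state(); print(s['ee_pos'],s['gripper_width'],s['gripper_force'],s['force'])
plan([543.5,73.3,s['ee_pos'][2]],-2.1,30)
E
```

```text
[508.29205805 328.60265292 199.88974043] 25.254644084729833 39.97545003890991 [ 0.37188063  0.63174141 -2.7538294 ]
turn [-5.31 -0.35 -8.59] then shift [ -38.57 -253.84   22.27] world [  35.2 -255.3    0. ] q [ 45.2  14.6 104.  -33.4  49.8 -13.3]
```

Call:
step_arm:
  steps:
    - [-2.65,-0.2,-4.3,0,0,0,0.1]
    - [-2.65,-0.2,-4.3,0,0,0,0.1]
    - [0,0,0,-7.7,-50.8,4.4,0.1]
    - [0,0,0,-7.7,-50.8,4.4,0.1]
    - [0,0,0,-7.7,-50.8,4.4,0.1]
    - [0,0,0,-7.7,-50.8,4.4,0.1]
    - [0,0,0,-7.7,-50.8,4.4,0.1]
    - [0,0,0,0,0,0,0.1]

```text
time_s: 10.3
ee_pos: [543.3, 70.0, 200.3]
ee_rot: [179.9, 30.0, 177.5]
force: [0.1, 1.1, -3.1]
gripper_width: 24.9
gripper_force: 40.0
```

```bash
python3 - <<'E'
from h import *
s=state(); print(s['ee_pos'],s['gripper_width'],s['gripper_force'],s['force'])
plan([543.5,73.3,s['ee_pos'][2]],-2.1,30)
f=wsnap('w5.png'); t=snap('top','t5.png'); g=snap('scene','s5.png')
a=cv2.resize(f['image'][:,:],None,fx=.75,fy=.75)
b=cv2.resize(t['image'][150:250,265:365],None,fx=3,fy=3,interpolation=cv2.INTER_CUBIC); c=cv2.resize(g['image'][110:210,270:390],None,fx=3,fy=3,interpolation=cv2.INTER_CUBIC)
M=np.zeros((600,800,3),'uint8'); M[:300,:480]=a; M[300:,:300]=b; M[300:,320:680]=c; cv2.imwrite('pics/m5.png',M)
E
```

```text
[543.32243662  69.95240699 200.30426238] 24.867718727236834 39.99292194843292 [ 0.05182026  1.08336435 -3.07626189]
turn [-0.13  0.02 -0.32] then shift [-0.05  3.35  0.03] world [0.2 3.3 0. ] q [  9.9   4.  117.6 -12.4  29.6 -68.5]
```

View pics/m5.png

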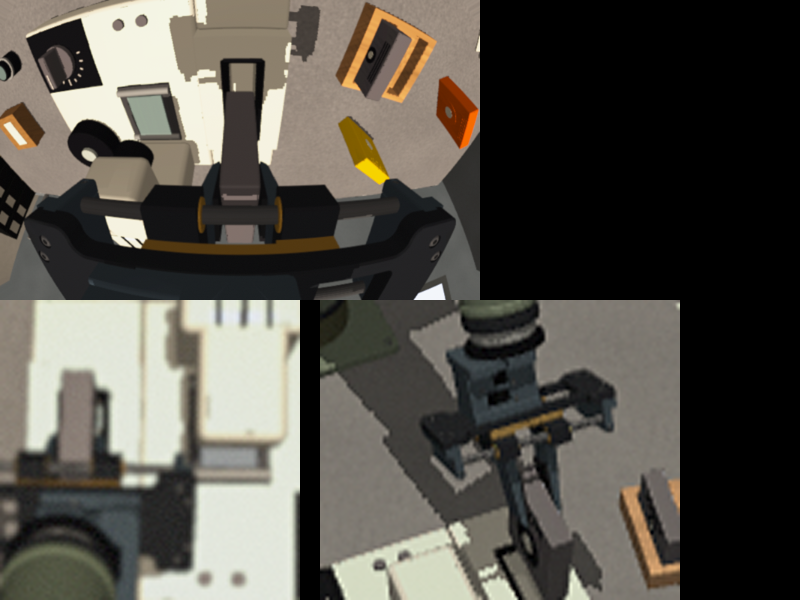

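The wrist view shows the cartridge over the slot (240,90), with the rack and its cassette undisturbed. In the top view the gripper's body stays clear of the camera head. I'll correct y by 3.3 mm and descend.

Call:
step_arm:
  steps:
    - [0,0,-0.3,0,3.35,0,0.1]
    - [0,0,0,0,0,0,0.1]
    - [0,0,0,10,0,17.3,0.1]
    - [0,0,0,7.5,0,13,0.1]
    - [0,0,0,5,0,8.7,0.1]
    - [0,0,0,5,0,8.7,0.1]
    - [0,0,0,0,0,0,0.1]
    - [0,0,0,0,0,0,0.1]

```text
time_s: 11.45
ee_pos: [546.2, 76.2, 149.7]
ee_rot: [-179.8, 30.5, 178.4]
force: [-6.1, -9.2, 11.2]
gripper_width: 24.6
gripper_force: 40.0
```

```bash
python3 - <<'E'
from h import *
s=state(); print(s['force'],s['torque'])
plan([543.5,73.3,100.2],-2.1,30)
E
```

```text
[-6.07065925 -9.24037147 11.19075653] [-1.97484142 -0.2276103  -0.82633572]
turn [0.03 0.53 0.44] then shift [26.95 -3.04 41.54] world [ -2.7  -2.9 -49.5] q [ 10.6   7.9 122.1 -18.1  21.  -62.4]
```

Call:
step_arm:
  steps:
    - [0,0,0,-7,0,-12.1,0.1]
    - [0,0.5,0.4,0,0,0,0.1]
    - [0,0,0,2.25,-3,-1.3,0.1]
    - [0,0,0,0,0,0,0.1]
    - [0,0,0,0,0,0,0.1]
    - [0,0,0,0,0,0,0.1]
    - [0,0,0,0,0,0,0.1]
    - [0,0,0,0,0,0,0.1]

```text
time_s: 12.45
ee_pos: [541.7, 74.3, 160.4]
ee_rot: [179.8, 29.7, 177.7]
force: [-0.5, 1.0, -2.2]
gripper_width: 24.9
gripper_force: 40.0
```

```bash
python3 - <<'E'
from h import *
s=state(); print(s['ee_pos'],s['force'],s['torque'])
plan([543.5,73.3,100.2],-2.1,30)
f=wsnap('w6.png')
a=f['image'][40:340,160:480]; cv2.imwrite('pics/w6c.png',cv2.resize(a,None,fx=2,fy=2,interpolation=cv2.INTER_CUBIC))
E
```

```text
[541.6865804   74.29804305 160.41420078] [-0.47999004  1.04058181 -2.20657911] [ 0.14763195  0.41144655 -0.00846621]
turn [ 0.11 -0.31 -0.14] then shift [28.51 -0.93 53.07] world [  1.8  -1.  -60.2] q [ 10.3   6.8 121.1 -15.   23.7 -65.3]
```

View pics/w6c.png

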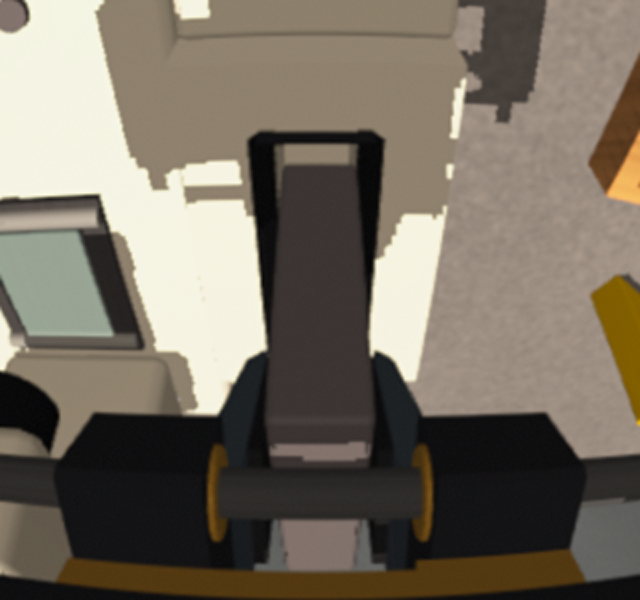

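The crop shows the cartridge's lower front edge at crop (283..357,167) and the front lip corners at (250,135) and (383,135). The cartridge sits about 1 mm to the right (+y).

```bash
python3 - <<'E'
from h import *; import pickle
f=pickle.load(open('pics/w6.png.pkl','rb'))
q=lambda u,v,z: wonz(f,160+u/2,40+v/2,z).round(1)
print('cart bottom',q(283,167,90.2),q(357,167,90.2))
for p in [(250,133),(383,133),(260,295),(375,295),(275,165),(358,165)]: print(p,q(*p,88))
E
```

```text
cart bottom [501.5  62.8  90.2] [502.5  88.   90.2]
(250, 133) [488.6  52.6  88. ]
(383, 133) [490.4  96.8  88. ]
(260, 295) [565.5  48.2  88. ]
(375, 295) [567.4  95.8  88. ]
(275, 165) [502.   59.9  88. ]
(358, 165) [503.1  88.4  88. ]
```

```bash
python3 - <<'E'
from h import *; import pickle
f=pickle.load(open('pics/w6.png.pkl','rb'))
q=lambda u,v,z: wonz(f,160+u/2,40+v/2,z).round(1)
for z in (190,192.2,194): print(z,q(267,418,z),q(374,418,z))
im=f['image']; print(im[235:265,318].sum(1).tolist())
print(im[95:130,318].sum(1).tolist())
E
```

```text
190 [502.4  62.8 190. ] [503.5  87.2 190. ]
192.2 [499.1  63.3 192.2] [500.1  87.  192.2]
194 [496.3  63.6 194. ] [497.3  86.8 194. ]
[166, 163, 159, 164, 164, 163, 166, 165, 160, 164, 161, 163, 167, 178, 190, 193, 188, 174, 160, 160, 161, 158, 158, 161, 155, 157, 195, 297, 346, 352]
[383, 379, 382, 380, 381, 381, 382, 383, 382, 366, 271, 137, 54, 49, 48, 48, 138, 311, 378, 382, 381, 381, 382, 381, 381, 374, 329, 246, 179, 160, 160, 163, 165, 164, 164]
```

Call:
step_arm:
  steps:
    - [0,-0.3,0,-0.5,-1.1,0,0.1]
    - [0,0,0,0,0,0,0.1]
    - [0,0,0,2.5,0,4.3,0.1]
    - [0,0,0,2.5,0,4.3,0.1]
    - [0,0,0,2.5,0,4.3,0.1]
    - [0,0,0,2.5,0,4.3,0.1]
    - [0,0,0,0,0,0,0.1]
    - [0,0,0,0,0,0,0.1]

```text
time_s: 13.5
ee_pos: [542.1, 73.2, 140.8]
ee_rot: [179.8, 30.0, 177.7]
force: [0.1, -0.6, -2.6]
gripper_width: 24.9
gripper_force: 40.0
```

```bash
python3 - <<'E'
from h import *
s=state(); print(s['force'],s['torque'])
plan([543.5,73.3,100.2],-2.1,30)
E
```

```text
[ 0.09581525 -0.63284349 -2.55270396] [0.12153286 0.403034   0.00665811]
turn [ 0.11 -0.   -0.14] then shift [19.13  0.11 35.89] world [  1.4   0.1 -40.6] q [ 10.2   8.3 123.  -17.6  20.1 -62.6]
```

Call:
step_arm:
  steps:
    - [0,0,0,2.5,0,4.3,0.1]
    - [0,0,0,2.5,0,4.3,0.1]
    - [0,0,0,2.5,0,4.3,0.1]
    - [0,0,0,2.5,0,4.3,0.1]
    - [0,0,0,2.5,0,4.3,0.1]
    - [0,0,0,2.5,0,4.3,0.1]
    - [0,0,0,2.5,0,4.3,0.1]
    - [0,0,0,0,0,0,0.1]

```text
time_s: 14.5
ee_pos: [541.6, 73.3, 105.4]
ee_rot: [179.8, 29.9, 177.8]
force: [-0.1, 0.9, -2.2]
gripper_width: 24.4
gripper_force: 40.0
```

Call:
step_arm:
  steps:
    - [0,0,0,1,0,1.73,0.1]
    - [0,0,0,1,0,1.73,0.1]
    - [0,0,0,0.5,0,0.87,0.1]
    - [0,0,0,0.5,0,0.87,0.1]
    - [0,0,0,0,0,0,0.1]
    - [0,0,0,0,0,0,0.1]
    - [0,0,0,0,0,0,0.1]
    - [0,0,0,0,0,0,0.1]

```text
time_s: 15.5
ee_pos: [541.9, 73.4, 100.0]
ee_rot: [179.8, 30.0, 177.7]
force: [0.1, -0.1, -2.8]
gripper_width: 24.5
gripper_force: 40.0
```

Call:
step_arm:
  steps:
    - [0,0,0,0.5,0,0.87,0.1]
    - [0,0,0,0,0,0,0.1]
    - [0,0,0,0.5,0,0.87,0.1]
    - [0,0,0,0,0,0,0.1]
    - [0,0,0,0,0,0,0.1]
    - [0,0,0,0,0,0,0.1]
    - [0,0,0,0,0,0,0.1]
    - [0,0,0,0,0,0,0.1]

```text
time_s: 16.5
ee_pos: [542.4, 73.3, 99.3]
ee_rot: [179.8, 30.1, 177.7]
force: [-5.7, -0.8, 9.9]
gripper_width: 24.8
gripper_force: 40.0
```

The floor was reached at the expected height (+10 N). Releasing, then backing straight out along the tool axis.

Call:
step_arm:
  steps:
    - [0,0,0,0,0,0,0.35]
    - [0,0,0,0,0,0,0.5]
    - [0,0,0,0,0,0,0.5]
    - [0,0,0,0,0,0,0.5]
    - [0,0,0,0,0,-15,0.5]
    - [0,0,0,0,0,-25,0.5]
    - [0,0,0,0,0,-40,0.5]
    - [0,0,0,0,0,-40,0.5]

```text
time_s: 17.5
ee_pos: [481.2, 75.3, 202.5]
ee_rot: [179.8, 29.9, 177.7]
force: [0.8, 0.2, -0.2]
gripper_width: 45.4
gripper_force: 0.0
```

```bash
python3 - <<'E'
from h import *; import pickle
s=state(); print(s['ee_pos'],s['ee_rot'],s['qpos'].round(1))
f=wsnap('w7.png'); t=snap('top','t7.png'); g=snap('scene','s7.png')
M=np.zeros((600,800,3),'uint8'); M[:400,:640]=f['image']
M[400:,:400]=cv2.resize(t['image'][150:250,220:420],None,fx=2,fy=2); M[400:,400:]=cv2.resize(g['image'][150:250,240:440],None,fx=2,fy=2); cv2.imwrite('pics/m7.png',M)
print(wproj(f,[552,73,132]),wproj(f,[501,75,132]),proj(g,[552,73,132]),proj(t,[552,73,132]))
E
```

```text
[481.19415369  75.3349585  202.52191983] [179.80399485  29.9402887  177.73578932] [ 12.4  -1.9 123.2 -14.1  30.3 -64.9]
(np.float64(320.6993295956532), np.float64(223.07479932912787)) (np.float64(320.9669828875044), np.float64(184.4211006102338)) (np.float64(342.73966828139635), np.float64(197.3021717953768)) (np.float64(292.0786620932632), np.float64(199.7426291574363))
```

View pics/m7.png

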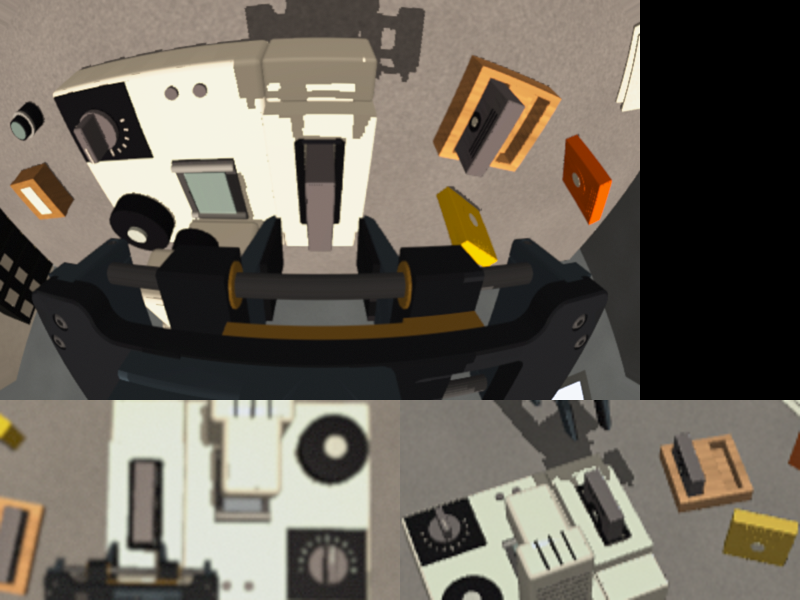

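The cartridge is seated: its top front edge is at (320,183), predicted 184, and the short cassette is still in the rack. Next the knob, at about (95,135).

Call:
step_arm:
  steps:
    - [0,0,0,-10,0,-40,0.5]
    - [0,0,0,0,-50,0,0.5]
    - [0,0,0,0,-50,0,0.5]
    - [0,0,0,0,-50,0,0.5]
    - [0,10,0,0,0,0,0.5]
    - [0,10,0,0,0,0,0.5]
    - [0,10,0,0,0,0,0.5]
    - [0,0,0,0,0,0,0.5]

```text
time_s: 18.65
ee_pos: [467.4, -74.8, 238.5]
ee_rot: [179.8, -0.2, 177.8]
force: [0.7, 0.2, -0.3]
gripper_width: 45.5
gripper_force: 0.0
```

```bash
python3 - <<'E'
from h import *
plan([440,-100,250],-2.1,0)
f=wsnap('w8.png'); print(f['ee_pos'],wproj(f,[468,-167,88]))
E
```

```text
turn [ 0.18 -0.19 -0.06] then shift [ 26.47 -26.21 -11.46] world [-27.4 -25.2  11.5] q [-10.6   8.3  99.6   0.2  72.4 -98.5]
[467.40863505 -74.77310251 238.54025902] (np.float64(236.23521160291963), np.float64(185.7720899389956))
```

Call:
step_arm:
  steps:
    - [0,0,0,0,-40,0,0.5]
    - [0,0,0,0,-40,0,0.5]
    - [0,0,0,0,0,0,0.5]
    - [0,0,0,0,0,0,0.5]
    - [0,0,0,0,0,0,0.5]
    - [0,0,0,0,0,0,0.5]
    - [0,0,0,0,0,0,0.5]
    - [0,0,0,0,0,0,0.5]

```text
time_s: 19.7
ee_pos: [462.0, -154.0, 240.9]
ee_rot: [179.8, -0.0, 177.9]
force: [0.6, 0.1, 0.6]
gripper_width: 45.6
gripper_force: 0.0
```

```bash
python3 - <<'E'
from h import *; import pickle
plan([440,-180,250],-2.1,0)
f=wsnap('w9.png'); p=wproj(f,[468,-167,88]); print(f['ee_pos'],f['ee_rot'],p)
e=pickle.load(open('pics/w8.png.pkl','rb')); q=wproj(e,[468,-167,88])
M=[]
for im,c in((e['image'],q),(f['image'],p)):
    x,y=int(c[0])-50,int(c[1])-70; print(x,y); M.append(cv2.resize(im[y:y+140,x:x+100],None,fx=4,fy=4,interpolation=cv2.INTER_CUBIC))
cv2.imwrite('pics/m9.png',np.hstack(M))
E
```

```text
turn [ 0.16 -0.01 -0.04] then shift [ 21.05 -26.81  -9.13] world [-22.  -26.    9.1] q [ -19.9    9.4   97.9    0.2   72.8 -107.8]
[ 462.01667828 -153.98038653  240.86533131] [ 1.79835468e+02 -8.65489150e-03  1.77858875e+02] (np.float64(308.1699042283422), np.float64(186.65989658620614))
186 115
258 116
```

View pics/m9.png

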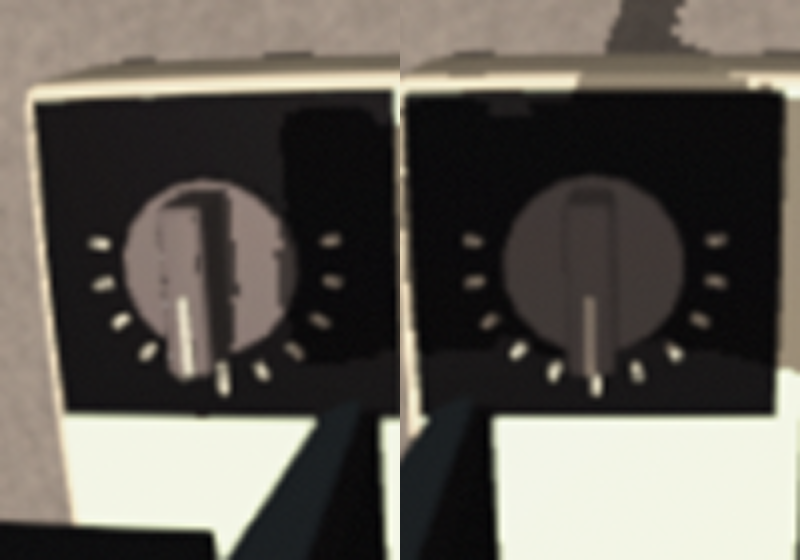

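Both crops show the bar top: centre about (231.8,187.8) in w8 and (305.4,188.5) in w9. The skirt centres are about (238,181.5) and (306.5,182.2). The pointer is at stop.

```bash
python3 - <<'E'
from h import *; import pickle
a=pickle.load(open('pics/w8.png.pkl','rb'));b=pickle.load(open('pics/w9.png.pkl','rb'))
A=lambda u,v:(186+u/4,115+v/4); B=lambda u,v:(258+(u-400)/4,116+v/4)
print('tri bar',tri([wray(a,*A(183,291)),wray(b,*B(589.5,290))]))
print('tri skirt',tri([wray(a,*A(208,266)),wray(b,*B(594,265))]))
print('skirt z70.5',wonz(a,*A(208,266),70.5),wonz(b,*B(594,265),70.5))
for c in [(563,205),(612,205),(568,375),(614,372)]: print('bar9',wonz(b,*B(*c),97.5))
for c in [(160,205),(196,205),(170,378),(207,375)]: print('bar8',wonz(a,*A(*c),97.5))
E
```

```text
tri bar [ 467.503447   -169.64751565   97.04789784]
tri skirt [ 467.60828438 -169.45430159   70.3337519 ]
skirt z70.5 [ 467.55939459 -169.40602795   70.5       ] [ 467.5727506  -169.44658767   70.5       ]
bar9 [ 444.10908096 -175.36095548   97.5       ]
bar9 [ 444.62682679 -162.66619033   97.5       ]
bar9 [ 490.83333263 -176.63332989   97.5       ]
bar9 [ 490.432745   -164.19079851   97.5       ]
bar8 [ 443.69573141 -173.31712825   97.5       ]
bar8 [ 444.24968458 -163.32069745   97.5       ]
bar8 [ 492.06132796 -176.37689163   97.5       ]
bar8 [ 491.50278912 -165.58338274   97.5       ]
```

```bash
python3 - <<'E'
from h import *
plan([467.6,-169.5,74],-2.1,0)
E
```

```text
turn [ 0.17 -0.01 -0.05] then shift [ -6.15 -15.23 166.88] world [   5.6  -15.4 -166.9] q [ -19.9    9.4   97.9    0.2   72.8 -107.8]
```

Call:
step_arm:
  steps:
    - [0.17,0,0,0,0,0,0.5]
    - [0,0,0,-6.1,-15.2,0,0.5]
    - [0,0,0,0,0,40,0.5]
    - [0,0,0,0,0,40,0.5]
    - [0,0,0,0,0,30,0.5]
    - [0,0,0,0,0,25,0.5]
    - [0,0,0,0,0,0,0.5]
    - [0,0,0,0,0,0,0.5]

```text
time_s: 20.75
ee_pos: [468.4, -170.4, 106.7]
ee_rot: [-180.0, 0.1, 177.8]
force: [-0.2, 0.9, 0.7]
gripper_width: 45.5
gripper_force: 0.0
```

```bash
python3 - <<'E'
from h import *
plan([467.6,-169.5,74],-2.1,0)
E
```

```text
turn [-0.04  0.08 -0.09] then shift [ 0.79  0.91 32.69] world [ -0.8   0.9 -32.7] q [ -21.3   17.1  108.6   -0.    54.2 -109.1]
```

Call:
step_arm:
  steps:
    - [0,0,0,0.7,0.8,16,0.5]
    - [0,0,0,0,0,16,0.5]
    - [0,0,0,0,0,0,0.5]
    - [0,0,0,0,0,0,0.25]
    - [0,0,0,0,0,0,0.1]
    - [0,0,0,0,0,0,0.02]
    - [0,0,0,0,0,0,0.02]
    - [0,0,0,0,0,0,0.02]
  force: 30

```text
time_s: 21.75
ee_pos: [466.9, -169.2, 74.3]
ee_rot: [-179.9, 0.0, 177.8]
force: [-0.8, -1.3, 3.4]
gripper_width: 12.8
gripper_force: 30.0
```

```bash
python3 - <<'E'
from h import *
s=state(); print(s['force'],s['torque'],s['gripper_width'],s['gripper_force'])
plan([467.6,-169.5,74],-2.1,0)
E
```

```text
[-0.84147764 -1.33227201  3.44767569] [-0.17150192 -0.04693499  0.01643703] 12.783650245971998 30.00029057264328
turn [-0.05  0.02 -0.05] then shift [-0.67 -0.26  0.28] world [ 0.7 -0.3 -0.3] q [-2.120e+01  1.920e+01  1.111e+02 -1.000e-01  4.960e+01 -1.090e+02]
```

Call:
step_arm:
  steps:
    - [0,0,3,-0.4,0,0,0.02]
    - [0,0,6,0,0,0,0.02]
    - [0,0,6,0,0,0,0.02]
    - [0,0,6,0,0,0,0.02]
    - [0,0,6,0,0,0,0.02]
    - [0,0,6,0,0,0,0.02]
    - [0,0,6,0,0,0,0.02]
    - [0,0,3,0,0,0,0.02]

```text
time_s: 22.75
ee_pos: [467.6, -167.8, 74.3]
ee_rot: [179.9, -0.0, 135.7]
force: [0.5, 4.1, 4.5]
gripper_width: 12.9
gripper_force: 30.0
```

Call:
step_arm:
  steps:
    - [0,0,4,0,0,0,0.02]
    - [0,0,4,0,0,0,0.02]
    - [0,0,3,0,0,0,0.02]
    - [0,0,0,0,0,0,0.02]
    - [0,0,0,0,0,0,0.02]
    - [0,0,0,0,0,0,0.02]
    - [0,0,0,0,0,0,0.02]
    - [0,0,0,0,0,0,0.02]

```text
time_s: 23.75
ee_pos: [467.9, -167.5, 74.3]
ee_rot: [179.9, -0.1, 124.8]
force: [1.3, 5.5, 3.3]
gripper_width: 13.1
gripper_force: 30.0
```

```bash
python3 - <<'E'
from h import *
s=state(); print(s['force'],s['torque'],s['ee_pos'],s['ee_rot'])
t=snap('top','t10.png'); g=snap('scene','s10.png'); f=wsnap('w10.png')
M=np.zeros((600,800,3),'uint8')
M[:400]=cv2.resize(f['image'][50:250,120:520],None,fx=2,fy=2,interpolation=cv2.INTER_CUBIC)
M[400:,:400]=cv2.resize(t['image'][190:260,320:460],(400,200),interpolation=cv2.INTER_CUBIC)
M[400:,400:]=cv2.resize(g['image'][160:260,210:410],(400,200),interpolation=cv2.INTER_CUBIC)
cv2.imwrite('pics/m10.png',M)
E
```

```text
[1.30643198 5.50658022 3.27969901] [ 0.83711501 -0.40924001  0.11904104] [ 467.94041109 -167.50927452   74.25804614] [ 1.79858350e+02 -5.93536641e-02  1.24785206e+02]
```

View pics/m10.png

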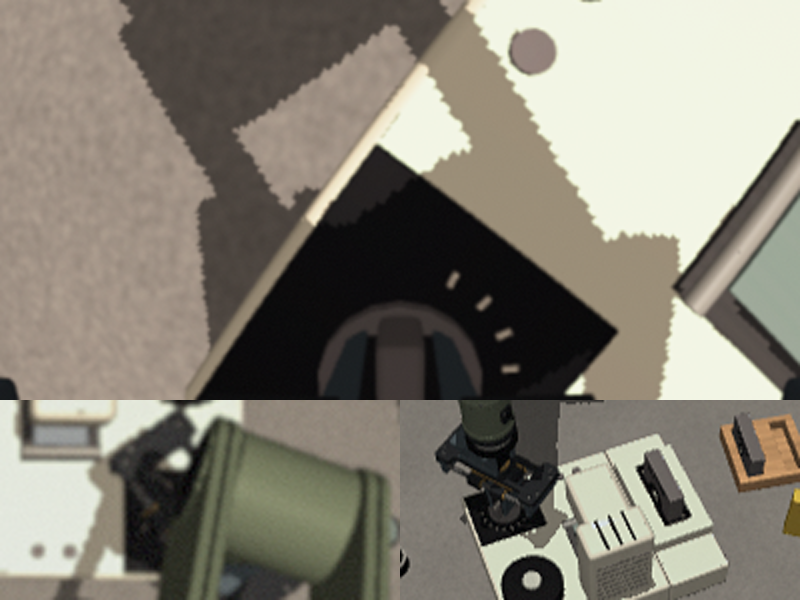

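The bar is held between the fingers and has turned 53° so far. The cartridge is still upright in the slot and the cassette is in the rack. Turning the last 7°.

Call:
step_arm:
  steps:
    - [0,0,2.5,0,0,0,0.02]
    - [0,0,2.5,0,0,0,0.02]
    - [0,0,2,0,0,0,0.02]
    - [0,0,0,0,0,0,0.02]
    - [0,0,0,0,0,0,0.02]
    - [0,0,0,0,0,0,0.02]
    - [0,0,0,0,0,0,0.02]
    - [0,0,0,0,0,0,0.02]

```text
time_s: 24.9
ee_pos: [468.2, -167.4, 74.3]
ee_rot: [179.8, -0.1, 117.8]
force: [1.4, 6.0, 2.7]
gripper_width: 12.7
gripper_force: 30.0
```

```bash
python3 - <<'E'
from h import *
s=state(); print(s['force'],s['torque'],s['ee_pos'],s['ee_rot'],s['qvel'].round(2))
f=wsnap('w11.png'); im=cv2.resize(f['image'][170:290,240:400],None,fx=5,fy=5,interpolation=cv2.INTER_CUBIC)
im=cv2.convertScaleAbs(im,alpha=1.8,beta=10); cv2.imwrite('pics/w11c.png',im)
E
```

```text
[1.4230514  5.96063624 2.73210789] [ 0.97736446 -0.51026068  0.20402986] [ 468.2070166  -167.38181389   74.28509011] [ 1.79836170e+02 -6.95638045e-02  1.17790186e+02] [-0.04  0.01 -0.05  0.02 -0.09 -0.09]
```

```bash
python3 -c "
from h import *
print(job_done())"
```

```text
the job is handed in; nothing more can be done
None
```

I handed the job in at about 25 s: the cartridge is seated and released in the slot, and the arm is holding the knob about 60° clockwise, at the third click. I got the angle from the tool's yaw and the 0.2 N m twist on the wrist, not from a final picture, and the hand-in returned no verdict. I viewed 12 pictures, two over the limit of 10.

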